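# Level the bar shelf with its screw foot

### The job

Level the low wooden shelf that the glasses will stand on: lay the spirit level along the middle of the board, standing on its base, press it down firmly so that it beds flat, and let go of it. Then turn the black knob of the shelf's screw foot until the bubble stands between the two lines of the vial. Finish while pressing down on the top of the knob with closed fingertips, without letting up, so that the foot stays put while somebody tightens the lock nut; leave the glasses and the beer mats alone.

Things in the scene. Friction and masses are not known exactly. Their poses are not given: they have to be found in the camera images.
- level: aluminium spirit level, black ends, 220 long (its x) x 24 wide (y) x 46 high (z), 0.5 kg; origin in the middle of its base. Starts standing on its base on the table, right of the shelf. The yellow-green vial with two black lines lies in a 58 mm gap in the middle of the top edge; below it the body is a solid 24 mm wide bar, 0 to 29 mm above the base: grip there. Either end may face either way.
- bubble (a joint): offset of the bubble from the middle of the vial along the level's +x, in m (limits +-0.0165). The white bubble is 18 mm long, the lines 22 mm apart: it stands between them within +-0.002. It drifts to the higher end, 2 mm per mm/m of slope, and settles in about 1 s.
- bubble_mid (a point): the middle of the bubble, 41 mm above the base of the level
- shelf: the shelf standing firm on the table (it cannot be shifted); origin on the table under the middle of the board, z up, x across the board (140 mm), y along it (420 mm). Fixed feet under the +y end at y = +180 mm; the screw foot with its knob at y = -170 mm on the centre line.
- shelf_middle (a point): the middle of the board's upper face, about 60 mm above the table (the board is 20 mm thick); axes as those of the shelf, tilting with the board. The board is clear from the knob to the +y end.
- knob_top (a point): centre of the flat top (34 mm in diameter) of the screw foot's black fluted knob, 124 mm above the table, axis vertical. Grip it round the flutes: 38 mm in diameter, 90 to 117 mm above the table, nothing wider under it down to the board. The foot stands on the table, so the knob keeps its height and the board moves. It is rigid to a push from above. Takes about 0.06 Nm to turn, stays where left.
- knob: the knob with its screw and foot; origin on the knob's axis at table height, z up. Clockwise from above raises the knob's end of the board, 4 mm a turn over the 350 mm to the fixed feet: this moves the bubble of a level lying along the board 3.6 mm per radian towards the knob. At the start its end of the board is 1.1 to 2.3 mm too low; it can turn at least 1 rad beyond level.
- tumbler_a: drinking glass 81 x 81 x 93 behind the shelf, origin at the centre of its underside; a bystander
- tumbler_b: second glass 81 x 81 x 93 behind the shelf; a bystander
- beer_mats: stack of beer mats 101 x 101 x 13 in front of the shelf; a bystander
- board: the wooden board of the shelf, 140 x 420 x 20; its origin lies on the table at the fixed feet's line (y = +180 mm of the shelf), its upper face 60 mm above that, axes as the shelf's

How it is judged (in metres and radians):
On the way, in this order (a step that is already met when the one before it is completed fails the run):
1. the level stands along the shelf and is pressed down on it (contact force between level and board above 8 N and contact force between the fingers and level above 1 N and angle between the x axis of level and the y axis of shelf, either way round below 0.17 rad and angle between level's own z axis and vertical below 0.05 rad), for 0.2 s.
2. the level is let go of and stands on the shelf (contact force between level and board above 0.5 N and contact force between the fingers and level below 0.1 N), for 0.2 s.
At the end, for the whole second after the job is handed in: the level stands on its base on the board, along it within 10 degrees and within 4 cm of its centre line, untouched; the bubble is within 2 mm of the middle of its lines; the fingers press on the knob's top with more than 3 N (value of joint bubble between -0.002 and 0.002 m and angle between the x axis of level and the y axis of shelf, either way round below 0.17 rad and angle between level's own z axis and vertical below 0.05 rad and z of level in the frame of shelf_middle between -0.005 and 0.005 m and x of level in the frame of shelf_middle between -0.04 and 0.04 m and contact force between level and board above 0.5 N and contact force between the arm and level below 0.1 N and linear speed of level below 0.01 m/s and contact force between the fingers and knob_c0 above 3 N); the arm keeps its last pose, push and grip.
It fails at once if a glass or the beer mats are shifted by more than 3 cm (distance of any of tumbler_a, tumbler_b, beer_mats from where it was at the start of the episode above 0.03 m).
It also fails if it takes over 72 s, if anything falls off the work surface, if the arm or the gripper's body presses on something with over 40 N, if the wrist force passes 120 N, or if a joint passes its speed limit or range.

### The arm

A 6-joint arm with a two-finger parallel gripper is mounted at the origin on a cart in front of the work surface, level with it; the furniture and walls round the work are solid. World frame = base frame: x ahead of the robot, y to its left, z up, the work surface at z = 0. Lengths are in mm, angles in rad, forces in N, time in s.
With the tool pointing down it reaches from about 400 to 925 mm from the base axis. Payload 12.5 kg.
Tool frame: the origin (TCP) lies at the very end of the fingers, on their centre line; the grasp point (between the pads) lies 19 mm behind it; z points along the fingers, y is the line along which they close (so a half turn about z gives the same grasp; the last joint's range is limited). The gripper opens to 95 mm and grips with 3 to 60 N. Pads are 20 mm wide; open, the fingers measure 119 mm over their backs; the gripper's body (75 mm by 180 mm) begins 59 mm behind the grasp point.
Start: joints at [-1.304, 0.491, 1.559, -0, 1.092, -0.106], TCP at [227.664, -582.079, 214.661] pointing down, gripper open.
Joint ranges: [-3.1, 3.1], [-0.84, 2.19], [0.05, 2.79], [-1.13, 4.28], [0.06, 2.93], [-2.69, 2.69]. Speed limits (rad/s): [2.22, 2.22, 2.79, 3.14, 3.14, 3.14].

### API

Orientations are given as [roll, pitch, yaw] about the fixed x, y, z axes, in that order (R = Rz(yaw) Ry(pitch) Rx(roll)).
In Python, from cell import state, read_camera, camera_info, job_done gives the robot as it stands.
- The arm moves only by the shell command python3 -m handwheel 'ROWS'. ROWS is a JSON list of rows, 1 to 5 of them, each of 5 numbers: dx, dy, dz in mm, then a turn about the tool's z in rad, then the opening from 0.0 (shut) to 1.0 (fully open); each row is the pose to reach, as a shift and turn from the pose commanded when the command began, along the tool's axes at that moment; what a row does not reach only later rows make up. A row lasts 1/12 s, in which the tool goes at most 41.7 mm and 0.125 rad, less where a joint would pass 70% of its speed; a pose out of reach is approached as far as the arm can. The fingers move at their own pace and stop on an object; the grip force is fixed at half the most. Time passes only in rows, so rows that do not move let the fingers close. It prints the time, the measured TCP pose, the force, the opening and the grip force at its end.
- state(): the state, without advancing time (a new reading comes with each control period).
- read_camera(name): name is "scene" or "top" or "wrist"; returns (picture, depth): 400x640x3 uint8, red, green, blue; 400x640 float32, mm along the optical axis (not along the pixel's ray), 0 where there is no reading.
- camera_info(name): a dict with "vertical_fov" (degrees; the focal length in pixels is half the picture's height over the tangent of half this angle, whatever the lens; pixels are square), "cx", "cy" (the principal point, pixels), "origin" and "attitude" of the camera in the world. Camera axes: x right, y down, z forward; pixel columns grow to the right and rows downward; lengths in mm; the calibration is good to about 2 mm. The wrist camera is an equidistant fisheye: a pixel r from the principal point sees the ray r / f radians off the axis. A picture is of the moment at which its call begins: read the wrist's pose just before it. camera_info takes no time and is no camera call; for the wrist camera it gives the pose at the moment of the call.
- job_done(): hands the job in; it is judged then, once.
The state is a dict: "t": time; "joints": joint angles; "qvel": joint speeds; "tau": joint torques, N m; "eef_pos": TCP position; "tcp_rot": TCP orientation; "ft_force": force on the tool from outside, world axes, zero at the start; "moment": the same for the moment, N m; "opening": opening from 0.0 (shut) to 1.0 (fully open); "grip_force": force on a finger pad.
Only numpy, scipy, OpenCV 4.12 (cv2) and the standard library are available. Lean on these libraries where they do the work, as an engineer would, in place of code of your own. Each camera call takes 0.05 s, during which the arm holds its last target. There are 200 camera calls.

## Working session

There is one attempt and no reset: what is moved stays moved. The work goes in short steps, Python scripts to look and compute and a shell command to move; the robot and the scene stay as the last step left them, time stands still between calls to the robot, and variables do not carry over. Pictures are saved under pics/ and viewed, at most 10 in all, crops included, and the job is handed in when it is done.

```bash
mkdir -p pics; cat > h.py <<'E'
import numpy as np, cv2
from cell import state, read_camera, camera_info, job_done
from scipy.spatial.transform import Rotation as R
def rot(a):
    a=np.array(a,float)
    return a if a.shape==(3,3) else (R.from_quat(a).as_matrix() if a.size==4 else R.from_euler('xyz',a).as_matrix())
def cam(name):
    c=camera_info(name); p,d=read_camera(name); return c,p,d
def rays(c,u,v,name):
    f=200/np.tan(np.radians(c['vertical_fov'])/2)
    x=(np.asarray(u,float)-c['cx']);y=(np.asarray(v,float)-c['cy'])
    if name=='wrist':
        r=np.hypot(x,y)+1e-9;t=r/f
        return np.stack([x/r*np.tan(t),y/r*np.tan(t),np.ones_like(x)],-1)
    return np.stack([x/f,y/f,np.ones_like(x)],-1)
def pt(c,d,u,v,name):
    z=d[np.asarray(v,int),np.asarray(u,int)]
    return (rays(c,u,v,name)*np.asarray(z)[...,None])@rot(c['attitude']).T+np.array(c['origin'])
def save(n,p): cv2.imwrite('pics/'+n+'.png',p[...,::-1])
E
python3 - <<'E'
from h import *
print(state())
for n in('scene','top'):
    c,p,d=cam(n);print(n,c);save(n,p);np.savez(n+'.npz',p=p,d=d)
E
```

```text
{'t': 0.0, 'joints': array([-1.30360286e+00,  4.91572380e-01,  1.55946404e+00,  1.38044365e-05,
        1.09168086e+00, -1.05585447e-01]), 'qvel': array([ 1.08068701e-03,  2.27024560e-05, -3.14227395e-04,  9.73677837e-04,
        1.02593597e-03, -3.71081069e-04]), 'tau': array([-1.97630565e-03, -6.12650371e+01, -2.58179730e+01,  6.91940566e-02,
        4.82693198e-02, -1.42282779e-04]), 'eef_pos': array([ 227.59561463, -581.82330344,  214.04875411]), 'tcp_rot': array([-3.14047558e+00, -1.30698634e-04,  3.72772474e-01]), 'ft_force': array([-0.23480309,  0.52994084,  0.91359543]), 'moment': array([ 0.03356388,  0.03487107, -0.01591719]), 'grip_force': 0.0, 'opening': 0.9972763119840764}
scene {'vertical_fov': 50.17899555722157, 'cx': 311.4372681446334, 'cy': 197.21866682239633, 'origin': array([-100.23718976,  607.08894135,  587.13886982]), 'attitude': array([-2.08005981,  0.00550643, -2.29433854])}
top {'vertical_fov': 51.903320859844335, 'cx': 316.27118306894243, 'cy': 201.59906702185137, 'origin': array([455.4343716 ,  17.91544912, 979.93866586]), 'attitude': array([-3.03238623e+00,  2.13377892e-03, -1.58790826e+00])}
```

View pics/top.png

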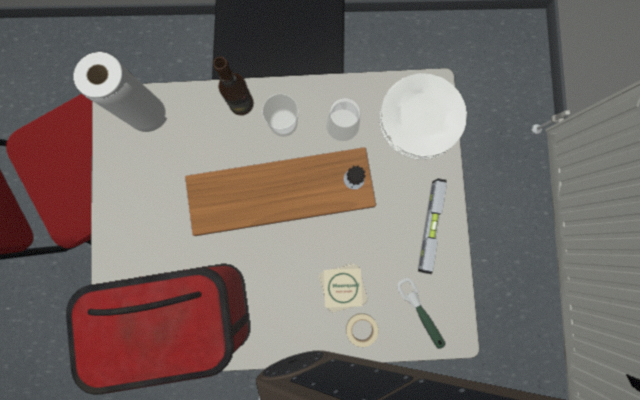

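View pics/scene.png

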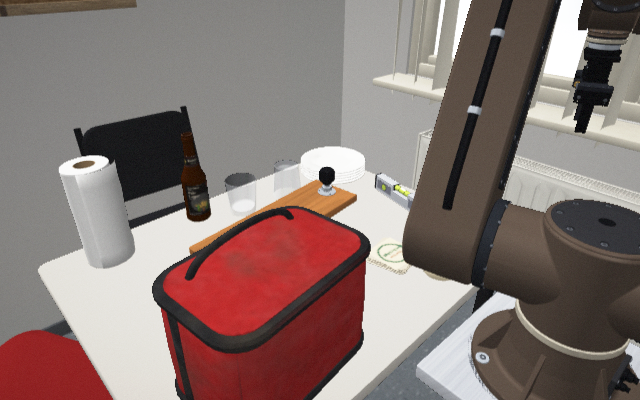

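The top view shows the board with corners at about (186,177), (367,150), (375,206) and (194,235), and the knob at (355,175). The level runs from (439,181) to (426,272) with its vial at (433,226). The scene view shows the glasses behind the shelf and the mats in front, with the knob at (327,174).

```bash
python3 - <<'E'
from h import *
np.set_printoptions(precision=1,suppress=True)
z=np.load('top.npz');d=z['d'];c=camera_info('top')
for n,u,v in [('board',[189,364,372,197,280],[179,153,203,231,190]),('knob',[355,356,354],[172,175,178]),('level',[438,433,427,437,429],[184,226,268,200,255]),('table',[400,300,250],[250,300,260]),('plate',[384,405,420],[115,150,155])]:
    print(n,pt(c,d,u,v,'top'))
z=np.load('scene.npz');d2=z['d'];cs=camera_info('scene')
print('scene knob',pt(cs,d2,[327,327],[169,174],'scene'))
P=pt(c,d,*np.meshgrid(np.arange(640),np.arange(400)),'top')
m=(P[...,2]>35)&(P[...,2]<56)
uu,vv=np.meshgrid(np.arange(640),np.arange(400))
q=m&(uu>410)&(vv>172)&(vv<285)
pts=P[q][:,:2];r=cv2.minAreaRect(pts.astype(np.float32));print('level rect',r,cv2.boxPoints(r),np.median(P[q][:,2]))
q=(P[...,2]>50)&(P[...,2]<72)&(uu>180)&(uu<380)&(vv>145)&(vv<240)
l,n=cv2.connectedComponents(q.astype(np.uint8));q=l==l[200,280]
r=cv2.minAreaRect(P[q][:,:2].astype(np.float32));print('board rect',r,cv2.boxPoints(r),np.median(P[q][:,2]))
q=(P[...,2]>110)&(uu>335)&(uu<380)&(vv>155)&(vv<195)
print('knob top',q.sum(),P[q].mean(0),P[q].min(0),P[q].max(0))
E
```

```text
board [[ 613.   306.    59.2]
 [ 666.5  -92.9   57.7]
 [ 551.2 -107.4   58.2]
 [ 495.   287.3   55.4]
 [ 584.4   99.8   58.1]]
knob [[611.6 -65.1 119.6]
 [604.1 -66.5 125.4]
 [598.2 -62.4 122.8]]
level [[ 593.8 -262.3   44.7]
 [ 497.6 -246.3   44.3]
 [ 403.5 -228.4   44. ]
 [ 557.2 -258.9   42.2]
 [ 432.4 -234.5   43.1]]
table [[ 444.2 -177.6    2.1]
 [ 332.3   60.1    1.2]
 [ 426.8  177.4   -2. ]]
plate [[ 757.7 -143.2   49.5]
 [ 673.8 -188.7   49.3]
 [ 661.4 -222.8   49.5]]
scene knob [[606.4 -66.1 123.8]
 [593.1 -53.7 118.7]]
level rect ((500.0660095214844, -249.349609375), (25.422897338867188, 220.55191040039062), 78.2708969116211) [[ 389.5 -239.4]
 [ 605.5 -284.2]
 [ 610.6 -259.3]
 [ 394.7 -214.5]] 44.08460086029959Traceback (most recent call last):
  File "<stdin>", line 14, in <module>
TypeError: 'int' object is not subscriptable
```

```bash
cat >> h.py <<'E'
def go(x,y,z=None,yaw=None):
    "tool-axis move to the world pose"
    s=state();M=rot(s['tcp_rot']);p=s['eef_pos']
    t=np.array([x,y,p[2] if z is None else z])
    d=M.T@(t-p); y0=s['tcp_rot'][2]
    w=0 if yaw is None else -((yaw-y0+np.pi)%(2*np.pi)-np.pi)
    print('move',d.round(1),'turn',round(float(w),4),'yaw now',round(float(y0),4),'rows',np.linalg.norm(d)/41.7,abs(w)/.125)
E
python3 -m handwheel '[[38,-21,6,0,1],[75,-43,12,0,1],[113,-64,18,0,1],[125,-71,20,0,1]]'
python3 -m handwheel '[[38,-21,6,0,1],[75,-43,12,0,1],[113,-64,18,0,1],[125,-71,20,0,1]]'
python3 -m handwheel '[[38,-21,6,0,1],[75,-43,12,0,1],[113,-64,18,0,1],[125,-71,20,0,1],[125,-71,20,0,1]]'
python3 -m handwheel '[[0,0,0,0.111,1],[0,0,0,0.222,1],[0,0,0,0.333,1],[0,0,0,0.444,1],[0,0,0,0.556,1]]'
python3 -m handwheel '[[0,0,0,0,1],[0,0,0,0,1]]'
python3 - <<'E'
from h import *
c,p,d=cam('wrist');print(c,state()['joints']);save('w1',p);np.savez('w1.npz',p=p,d=d)
import pickle;pickle.dump(c,open('w1.pkl','wb'))
E
```

```text
t: 0.43
eef_pos: [319.8, -467.0, 193.8]
tcp_rot: [-3.14, -0.0, 0.374]
ft_force: [0.2, -0.5, -0.2]
opening: 1.0
grip_force: 0.0
t: 0.77
eef_pos: [410.4, -355.4, 173.9]
tcp_rot: [-3.14, 0.0, 0.374]
ft_force: [-0.1, -1.9, -0.4]
opening: 1.0
grip_force: 0.0
t: 1.18
eef_pos: [501.0, -243.8, 153.7]
tcp_rot: [-3.14, 0.0, 0.377]
ft_force: [-0.2, 0.5, -0.6]
opening: 1.001
grip_force: 0.0
t: 1.6
eef_pos: [498.9, -247.6, 154.5]
tcp_rot: [3.142, 0.0, -0.189]
ft_force: [-0.6, 0.6, -0.1]
opening: 1.0
grip_force: 0.0
t: 1.77
eef_pos: [499.0, -247.6, 154.6]
tcp_rot: [3.142, 0.0, -0.18]
ft_force: [0.5, 0.2, -0.4]
opening: 0.999
grip_force: 0.0
{'vertical_fov': 65.70646984690485, 'cx': 319.76100118181444, 'cy': 201.0232990849726, 'origin': array([ 574.69600902, -261.89537682,  324.58304887]), 'attitude': array([ 2.86476343e+00, -1.19902694e-04, -1.75032427e+00])} [-5.78860566e-01  4.65458073e-01  1.79450907e+00 -1.26121019e-04
  8.81735454e-01  1.17170895e+00]
```

View pics/w1.png

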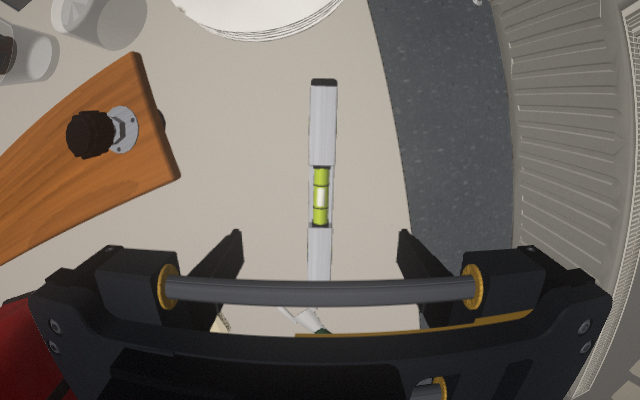

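The wrist view shows the level straight ahead. Its far end is at (323,79), the gap runs from (322,167) to (320,227), and the vial lines are at about (320,186) and (320,208). The knob's top is at about (84,134).

```bash
python3 - <<'E'
from h import *
import pickle
np.set_printoptions(precision=1,suppress=True)
c=pickle.load(open('w1.pkl','rb'));z=np.load('w1.npz');d=z['d']
def pl(c,n,u,v,h):
    r=rays(c,u,v,n)@rot(c['attitude']).T; o=np.array(c['origin']); return o+r*((h-o[2])/r[...,2])[...,None]
print('w vial mid z41',pl(c,'wrist',[320,320,320],[186,197,208],41)); print('w far end',pl(c,'wrist',[310,337],[80,80],46),'gap',pl(c,'wrist',[309,334,308,331],[166,166,228,228],46))
print('depth',pt(c,d,[322,320,319,84],[120,160,245,134],'wrist'))
ct=camera_info('top');print('top ends z46',pl(ct,'top',[434,447,419,432],[179,181,271,273],46),'vial',pl(ct,'top',[433.5],[225.5],41))
# triangulate vial mid and knob top
for a,b in [((320,197),(433.5,225.5)),((84,133),(355,175))]:
    o1,o2=np.array(c['origin']),np.array(ct['origin']);r1=rays(c,*a,'wrist')@rot(c['attitude']).T;r2=rays(ct,*b,'top')@rot(ct['attitude']).T
    s=np.linalg.lstsq(np.stack([r1,-r2],1),o2-o1,rcond=None)[0];print('tri',o1+r1*s[0],o2+r2*s[1])
go(499,-247,4,-0.183)
E
```

```text
w vial mid z41 [[ 509.8 -250.4   41. ]
 [ 499.3 -248.5   41. ]
 [ 488.5 -246.5   41. ]]
w far end [[ 607.6 -259.1   46. ]
 [ 603.4 -282.6   46. ]] gap [[ 531.2 -244.1   46. ]
 [ 527.1 -266.5   46. ]
 [ 472.3 -231.8   46. ]
 [ 468.3 -253.6   46. ]]
depth [[ 570.2 -263.1   47.1]
 [ 534.8 -254.9   46.2]
 [ 452.6 -239.    45.5]
 [ 607.1  -75.8  123.2]]
top ends z46 [[ 605.4 -253.3   46. ]
 [ 600.2 -282.9   46. ]
 [ 397.2 -209.6   46. ]
 [ 392.3 -238.5   46. ]] vial [[ 498.9 -248.5   41. ]]
tri [ 499.1 -248.4   40.4] [ 498.9 -248.6   40.4]
tri [609.7 -65.7 112. ] [606.5 -65.7 111.5]
move [ -0.1  -0.5 150.6] turn 0.0033 yaw now -0.1797 rows 3.611303007159978 0.02645598969520435
```

```bash
python3 -m handwheel '[[0,1,38,0.028,1],[0,1,76,0.028,1],[0,1,112,0.028,1],[0,1,140,0.028,1],[0,1,150,0.028,1]]'
python3 -m handwheel '[[0,0,0,0,1],[0,0,0,0,0],[0,0,0,0,0],[0,0,0,0,0],[0,0,0,0,0]]'
python3 -m handwheel '[[0,0,0,0,0],[0,0,0,0,0],[0,0,0,0,0],[0,0,0,0,0],[0,0,0,0,0]]'
```

```text
t: 2.23
eef_pos: [497.6, -247.4, 1.1]
tcp_rot: [-3.14, 0.005, -0.208]
ft_force: [-0.6, 0.7, 0.2]
opening: 1.002
grip_force: 0.0
t: 2.65
eef_pos: [499.7, -248.5, 6.1]
tcp_rot: [3.141, -0.002, -0.211]
ft_force: [-0.1, -0.6, -0.3]
opening: 0.776
grip_force: 0.0
t: 3.07
eef_pos: [499.2, -248.1, 4.7]
tcp_rot: [3.142, -0.0, -0.211]
ft_force: [0.7, 0.3, -0.1]
opening: 0.424
grip_force: 0.0
```

```bash
python3 -m handwheel '[[0,0,0,0,0],[0,0,0,0,0],[0,0,0,0,0],[0,0,0,0,0],[0,0,0,0,0]]'
python3 -m handwheel '[[0,0,0,0,0],[0,0,0,0,0]]'
python3 -m handwheel '[[0,0,-35,0,0],[0,0,-70,0,0],[0,0,-105,0,0],[0,0,-140,0,0],[0,0,-146,0,0]]'
python3 -c "
from h import *
print(state()['joints'],state()['eef_pos'])"
```

```text
t: 3.48
eef_pos: [499.1, -248.1, 4.6]
tcp_rot: [3.142, 0.0, -0.211]
ft_force: [0.4, -0.5, -0.4]
opening: 0.248
grip_force: 30.0
t: 3.65
eef_pos: [499.1, -248.2, 4.6]
tcp_rot: [3.142, 0.0, -0.211]
ft_force: [0.6, -0.7, -1.1]
opening: 0.249
grip_force: 30.0
t: 4.07
eef_pos: [500.6, -248.9, 155.5]
tcp_rot: [3.139, -0.006, -0.211]
ft_force: [1.3, -1.4, -4.4]
opening: 0.251
grip_force: 30.0
[-5.79561265e-01  4.64366397e-01  1.79335402e+00  5.94942986e-05
  8.77078519e-01  1.20232489e+00] [ 500.55294169 -248.8563253   155.53591541]
```

```bash
python3 - <<'E'
from h import *
np.set_printoptions(precision=2,suppress=True)
z=np.load('top.npz');p=z['p'].astype(int);c=camera_info('top')
m=((p[...,0]-p[...,2])>45).astype(np.uint8); m[:,:180]=0;m[:140]=0;m[240:]=0;m[:,380:]=0
k=cv2.morphologyEx(m,cv2.MORPH_OPEN,np.ones((3,3),np.uint8))
cs,_=cv2.findContours(k,0,1);ct=max(cs,key=cv2.contourArea);hull=cv2.convexHull(ct)[:,0]
def pl(u,v,h):
    r=rays(c,u,v,'top')@rot(c['attitude']).T;o=np.array(c['origin']);return o+r*((h-o[2])/r[...,2])[...,None]
P=pl(hull[:,0],hull[:,1],60)[:,:2].astype(np.float32)
r=cv2.minAreaRect(P);B=cv2.boxPoints(r);print(r,B)
for i in range(4):
    e=B[(i+1)%4]-B[i];print(np.linalg.norm(e),np.degrees(np.arctan2(*e[::-1])))
ctr=np.array(r[0]);k=np.array([606.5,-65.7]);e=ctr-k;print('knob->centre',np.linalg.norm(e),np.arctan2(e[1],e[0]))
E
```

```text
((582.8693237304688, 100.60496520996094), (137.58154296875, 415.4034118652344), 8.19911003112793) [[ 485.16  296.37]
 [ 544.4  -114.78]
 [ 680.58  -95.16]
 [ 621.34  315.99]]
415.40344 -81.80089
137.58153 8.199102
415.40344 98.1991
137.58156 -171.8009
knob->centre 167.97544557000498 1.7119438805868565
```

```bash
for i in 1 2 3 4; do python3 -m handwheel '[[0,0,0,-0.12,0],[0,0,0,-0.24,0],[0,0,0,-0.36,0],[0,0,0,-0.481,0]]' | grep -E 'tcp_rot|opening'; done
python3 -m handwheel '[[0,0,0,0,0],[0,0,0,0,0]]'
python3 -c "
from h import *
go(580.5,116,150,1.713)"
```

```text
tcp_rot: [-3.14, 0.001, 0.276]
opening: 0.252
tcp_rot: [-3.139, 0.001, 0.757]
opening: 0.253
tcp_rot: [-3.139, -0.001, 1.238]
opening: 0.248
tcp_rot: [-3.14, -0.002, 1.719]
opening: 0.252
t: 5.57
eef_pos: [498.7, -247.8, 149.5]
tcp_rot: [-3.14, -0.001, 1.709]
ft_force: [-0.0, 0.3, -4.6]
opening: 0.252
grip_force: 30.0
move [ 3.491e+02  1.311e+02 -3.000e-01] turn -0.0041 yaw now 1.7089 rows 8.941800244820696 0.03255822284882015
```

```bash
python3 -m handwheel '[[0,0,-30,0,0],[30,12,-40,0,0],[62,24,-40,0,0],[95,36,-40,0,0],[117,44,-40,0,0]]' |grep eef
python3 -m handwheel '[[36,13,0,0,0],[72,27,0,0,0],[108,40,0,0,0],[117,44,0,0,0]]' |grep eef
python3 -m handwheel '[[36,13,0,0,0],[72,27,0,0,0],[105,39,0,0,0],[115,43,0,0,0],[115,43,0,0,0]]' |grep eef
python3 -m handwheel '[[0,0,20,0,0],[0,0,40,0,0],[0,0,55,0,0],[0,0,55,0,0],[0,0,55,0,0]]'
python3 - <<'E'
from h import *
go(580.5,116,90,1.713)
c,p,d=cam('wrist');save('w2',p);print(c)
E
```

```text
eef_pos: [526.0, -123.6, 190.3]
eef_pos: [553.3, 0.4, 190.1]
eef_pos: [579.4, 118.5, 189.8]
t: 7.15
eef_pos: [579.1, 115.0, 135.1]
tcp_rot: [-3.14, 0.0, 1.71]
ft_force: [0.3, -0.2, -4.7]
opening: 0.255
grip_force: 30.0
move [ 0.8  1.6 45.1] turn -0.0028 yaw now 1.7102 rows 1.0817637809212322 0.022287373075698724
{'vertical_fov': 65.70646984690485, 'cx': 319.76100118181444, 'cy': 201.0232990849726, 'origin': array([568.2075224 , 191.19066891, 305.10554666]), 'attitude': array([2.86313987e+00, 7.13996414e-04, 1.40107133e-01])}
```

View pics/w2.png

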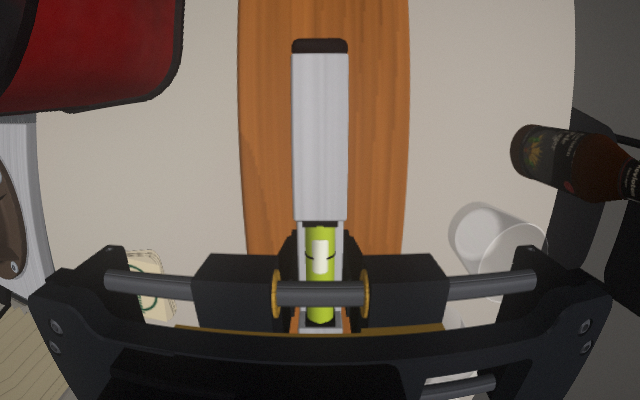

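The wrist view shows the level in the grip, lying along the board. Its far end is at (320,45), and the board edges at 238 and 410 put it centred within a few millimetres. I'll lower it now.

```bash
python3 -m handwheel '[[1,1.5,25,-0.003,0],[1,1.5,50,-0.003,0],[1,1.5,65,-0.003,0],[1,1.5,65,-0.003,0],[1,1.5,65,-0.003,0]]'
python3 -m handwheel '[[0,0,2,0,0],[0,0,4,0,0],[0,0,6,0,0],[0,0,6,0,0],[0,0,6,0,0]]'
```

```text
t: 7.62
eef_pos: [581.2, 116.9, 71.4]
tcp_rot: [3.141, 0.0, 1.715]
ft_force: [0.8, 0.0, -5.0]
opening: 0.25
grip_force: 30.0
t: 8.03
eef_pos: [580.9, 117.1, 65.0]
tcp_rot: [3.141, 0.0, 1.716]
ft_force: [0.3, 0.3, -5.3]
opening: 0.25
grip_force: 30.0
```

```bash
for i in 1 2; do python3 -m handwheel '[[0,0,0.7,0,0],[0,0,0.7,0,0],[0,0,0.7,0,0]]'|grep -E 'eef|ft|t:|rot'; done
```

```text
t: 8.28
eef_pos: [581.0, 117.1, 64.2]
tcp_rot: [3.141, 0.0, 1.716]
ft_force: [-0.2, -0.6, -3.3]
t: 8.53
eef_pos: [581.0, 117.1, 63.8]
tcp_rot: [3.141, 0.0, 1.716]
ft_force: [-1.6, -1.1, 5.8]
```

```bash
python3 -m handwheel '[[0,0,0.7,0,0],[0,0,0.7,0,0],[0,0,0.7,0,0],[0,0,0.7,0,0],[0,0,0.7,0,0]]'|grep -E 'eef|ft|t:|rot'
python3 -m handwheel '[[0,0,0.4,0,0],[0,0,0.4,0,0],[0,0,0.4,0,0],[0,0,0.4,0,0],[0,0,0.4,0,0]]'|grep -E 'eef|ft|t:|rot'
```

```text
t: 8.95
eef_pos: [581.0, 117.1, 63.9]
tcp_rot: [3.14, 0.0, 1.716]
ft_force: [-3.7, -1.2, 13.3]
t: 9.37
eef_pos: [581.0, 117.1, 63.8]
tcp_rot: [3.14, 0.0, 1.716]
ft_force: [-5.0, -1.8, 17.2]
```

```bash
python3 -m handwheel '[[0,0,0,0,0.45],[0,0,0,0,0.45],[0,0,0,0,0.45],[0,0,0,0,0.45],[0,0,0,0,0.45]]'
python3 -m handwheel '[[0,0,-20,0,0.45],[0,0,-50,0,0.45],[0,0,-85,0,0.45],[0,0,-120,0,0.45],[0,0,-120,0,0.45]]'
python3 - <<'E'
from h import *
for n in('top','scene'):
    c,p,d=cam(n);np.savez(n+'2.npz',p=p,d=d)
    if n=='top': save('t2',cv2.resize(p[130:250,180:390],None,fx=3.5,fy=3.5,interpolation=cv2.INTER_CUBIC))
E
```

```text
t: 9.78
eef_pos: [580.8, 117.1, 61.9]
tcp_rot: [-3.141, 0.0, 1.716]
ft_force: [-0.0, 1.1, 0.2]
opening: 0.443
grip_force: 0.0
t: 10.2
eef_pos: [583.1, 117.4, 188.4]
tcp_rot: [3.132, 0.001, 1.716]
ft_force: [-0.2, 0.1, -0.3]
opening: 0.449
grip_force: 0.0
```

View pics/t2.png

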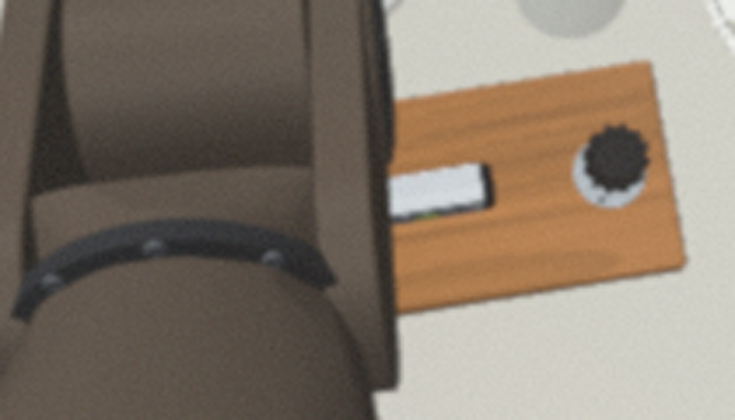

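The top crop shows the level standing on the board along its middle, its near end at about (488,187) in the crop, with the knob clear at (615,158).

```bash
python3 -m handwheel '[[-35,0,0,0,0.75],[-75,0,0,0,0.75],[-110,0,0,0,0.75],[-145,0,0,0,0.75],[-155,0,0,0,0.75]]'
python3 -m handwheel '[[0,0,0,0,0.75],[0,0,0,0,0.75]]'|grep eef
python3 - <<'E'
from h import *
c,p,d=cam('wrist');print(c);go(606,-66,None,1.716);print(state()['joints'])
import pickle;pickle.dump((c,d),open('w3.pkl','wb'))
q=p[0:130,220:420];save('w3',np.vstack([cv2.resize(q,(800,520),interpolation=cv2.INTER_CUBIC)]))
E
```

```text
t: 10.72
eef_pos: [603.1, -40.2, 180.3]
tcp_rot: [-3.139, 0.0, 1.713]
ft_force: [-0.6, -0.6, -0.0]
opening: 0.728
grip_force: 0.0
eef_pos: [602.6, -36.1, 180.9]
{'vertical_fov': 65.70646984690485, 'cx': 319.76100118181444, 'cy': 201.0232990849726, 'origin': array([591.47900038,  39.85376743, 350.95568474]), 'attitude': array([2.86406402e+00, 7.91593021e-04, 1.44423430e-01])}
move [-30.8  -1.2  -0. ] turn -0.0002 yaw now 1.7158 rows 0.7383403809062288 0.0018242284144456278
[-1.68100762e-01  4.95849536e-01  1.65023240e+00  2.03986858e-04
  9.97209079e-01 -3.13187782e-01]
```

View pics/w3.png

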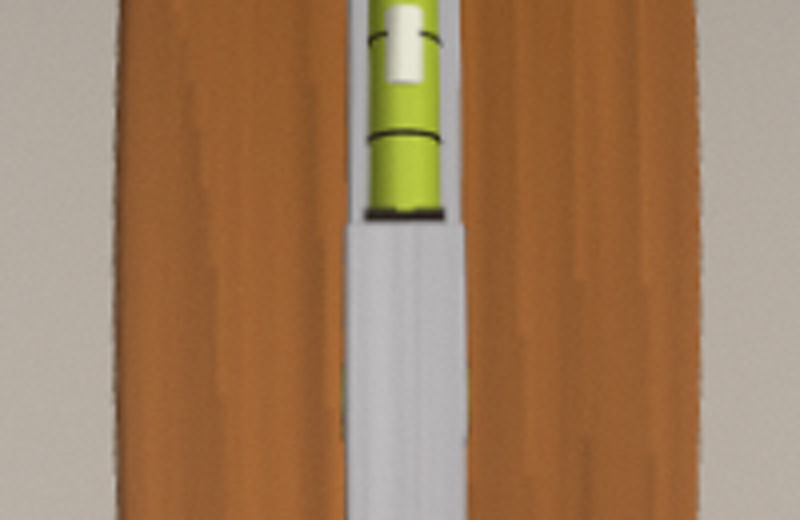

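The crop shows the vial lines at rows 35 and 132 and the bubble from row 5 to row 82, so its middle is at 43.5. The bubble is about 9 mm away from the knob, which means about 2.5 rad clockwise.

```bash
python3 - <<'E'
from h import *
z=np.load('top2.npz');c=camera_info('top');p=z['p'].astype(int)
m=(p.max(2)<75)&(p.max(2)-p.min(2)<30);m[:163]=0;m[190:]=0;m[:,:342]=0;m[:,370:]=0
v,u=np.nonzero(m);print(len(u),u.min(),u.max(),v.min(),v.max())
for h in(124,110):
    r=rays(c,u+.0,v+.0,'top')@rot(c['attitude']).T;o=np.array(c['origin']);q=o+r*((h-o[2])/r[:,2])[:,None]
    print(h,q.mean(0),q.min(0),q.max(0),cv2.minEnclosingCircle(q[:,:2].astype(np.float32)))
E
for i in 1 2; do python3 -m handwheel '[[0,0,0,-0.12,0.75],[0,0,0,-0.24,0.75],[0,0,0,-0.36,0.75],[0,0,0,-0.48,0.75],[0,0,0,-0.5,0.75]]' |grep -E 'rot|open'; done
python3 -c "
from h import *
go(606,-66,88,None)"
```

```text
226 347 364 167 183
124 [604.4189381  -65.57165341 124.        ] [587.16214924 -83.45059541 124.        ] [621.53906085 -47.71260488 124.        ] ((604.8563842773438, -65.81671905517578), 18.4974308013916)
110 [606.85577617 -66.93719452 110.        ] [589.31672989 -85.10857008 110.        ] [624.255921   -48.78603781 110.        ] ((607.3003540039062, -67.18629455566406), 18.80001449584961)
tcp_rot: [-3.141, -0.0, 2.223]
opening: 0.748
tcp_rot: [-3.141, -0.0, 2.72]
opening: 0.749
move [-15.5 -27.   93.9] turn 0.0 yaw now 2.7198 rows 2.3731628588553546 0.0
```

```bash
python3 -m handwheel '[[-14.6,-27.4,0,0,0.75],[-14.6,-27.4,10,0,0.75],[-14.6,-27.4,45,0,0.75],[-14.6,-27.4,80,0,0.75],[-14.6,-27.4,95,0,0.75]]'
python3 -m handwheel '[[0,0,0,0,0],[0,0,0,0,0],[0,0,0,0,0],[0,0,0,0,0],[0,0,0,0,0]]'
python3 -m handwheel '[[0,0,0,0,0],[0,0,0,0,0],[0,0,0,0,0]]'
```

```text
t: 12.18
eef_pos: [603.4, -66.2, 83.2]
tcp_rot: [-3.141, -0.004, 2.711]
ft_force: [-0.6, 0.0, -0.2]
opening: 0.753
grip_force: 0.0
t: 12.6
eef_pos: [605.7, -67.2, 88.5]
tcp_rot: [3.141, 0.002, 2.715]
ft_force: [1.3, 0.6, 0.4]
opening: 0.458
grip_force: 0.0
t: 12.85
eef_pos: [606.4, -65.8, 88.4]
tcp_rot: [3.139, 0.003, 2.715]
ft_force: [4.3, 11.8, 2.4]
opening: 0.395
grip_force: 30.0
```

```bash
python3 -m handwheel '[[0,1,0,0,0],[0,1,0,0,0],[0,1,0,0,0]]' | grep -E 'eef|ft|rot'
for i in 1 2 3 4 5; do python3 -m handwheel '[[0,0,0,0.1,0],[0,0,0,0.2,0],[0,0,0,0.3,0],[0,0,0,0.4,0],[0,0,0,0.48,0]]' | grep -E 'eef|ft|rot|open'; done
python3 -m handwheel '[[0,0,0,0,0],[0,0,0,0,0],[0,0,0,0,0]]'
python3 -c "
from h import *
print(state()['moment'],state()['joints'])"
```

```text
eef_pos: [606.4, -65.7, 88.4]
tcp_rot: [3.14, 0.002, 2.715]
ft_force: [1.5, 7.7, 6.4]
eef_pos: [607.0, -65.0, 88.4]
tcp_rot: [3.138, 0.002, 2.23]
ft_force: [6.7, 13.7, 3.6]
opening: 0.4
eef_pos: [608.0, -64.6, 88.4]
tcp_rot: [3.135, -0.0, 1.75]
ft_force: [13.4, 16.3, 0.8]
opening: 0.4
eef_pos: [609.0, -64.7, 88.4]
tcp_rot: [3.134, -0.004, 1.27]
ft_force: [18.6, 16.0, -2.1]
opening: 0.4
eef_pos: [609.8, -65.3, 88.4]
tcp_rot: [3.135, -0.007, 0.79]
ft_force: [20.9, 11.0, -5.3]
opening: 0.401
eef_pos: [610.3, -66.1, 88.5]
tcp_rot: [3.137, -0.01, 0.31]
ft_force: [21.5, 5.9, -6.0]
opening: 0.396
t: 15.43
eef_pos: [610.2, -66.1, 88.4]
tcp_rot: [3.137, -0.011, 0.315]
ft_force: [21.9, 7.9, -7.5]
opening: 0.398
grip_force: 30.0
[ 1.33125403 -3.60391401 -0.03601254] [-0.21627031  0.61723034  1.71565442  0.00247609  0.79755221  1.03805746]
```

```bash
python3 -m handwheel '[[0,0,0,0,0.75],[0,0,0,0,0.75],[0,0,0,0,0.75],[0,0,0,0,0.75],[0,0,0,0,0.75]]' | grep -E 'eef|ft|rot|open'
python3 -m handwheel '[[0,0,-30,0,0.75],[0,0,-65,0,0.75],[0,0,-93,0,0.75],[0,0,-93,0,0.75]]' | grep -E 'eef|rot|open'
for i in 1 2 3; do python3 -m handwheel '[[0,0,0,-0.12,0.75],[0,0,0,-0.24,0.75],[0,0,0,-0.36,0.75],[0,0,0,-0.46,0.75],[0,0,0,-0.466,0.75]]' | grep -E 'eef|rot'; done
python3 -m handwheel '[[30,0,0,0,0.75],[30,0,0,0,0.75],[30,0,0,0,0.75]]' | grep -E 'eef|rot'
python3 - <<'E'
from h import *
c,p,d=cam('wrist')
q=p[0:75,270:370];save('w4',np.vstack([cv2.resize(q,(800,600),interpolation=cv2.INTER_CUBIC)]))
E
```

```text
eef_pos: [605.3, -66.5, 87.2]
tcp_rot: [3.142, 0.0, 0.316]
ft_force: [-0.7, 0.1, -0.5]
opening: 0.694
eef_pos: [607.4, -66.8, 185.7]
tcp_rot: [3.137, -0.007, 0.316]
opening: 0.745
eef_pos: [605.3, -66.4, 179.8]
tcp_rot: [-3.141, 0.0, 0.786]
eef_pos: [605.4, -66.4, 179.8]
tcp_rot: [-3.141, 0.0, 1.249]
eef_pos: [605.4, -66.4, 179.9]
tcp_rot: [-3.141, 0.0, 1.713]
eef_pos: [601.1, -35.8, 180.1]
tcp_rot: [-3.141, 0.0, 1.709]
```

View pics/w4.png

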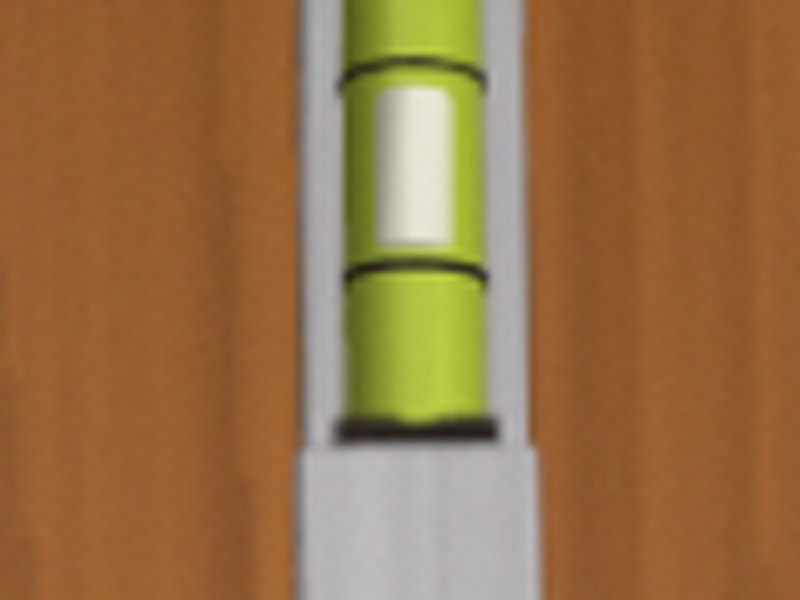

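The crop shows the lines at rows 62 and 263 and the bubble from 86 to 245, so its middle is at 165.5. That is 0.3 mm off centre, which is level. Next I'll press on the knob.

```bash
python3 -m handwheel '[[-30,1.7,0,0,0],[-30,1.7,0,0,0],[-30,1.7,0,0,0],[-30,1.7,0,0,0],[-30,1.7,0,0,0]]' | grep -E 'eef|rot'
python3 -m handwheel '[[0,0,0,0,0],[0,0,0,0,0],[0,0,0,0,0],[0,0,0,0,0],[0,0,0,0,0]]' | grep -E 'eef|open'
python3 -m handwheel '[[0,0,20,0,0],[0,0,40,0,0],[0,0,50,0,0],[0,0,50,0,0],[0,0,50,0,0]]' | grep -E 'eef|open|ft'
python3 -m handwheel '[[0,0,2,0,0],[0,0,4,0,0],[0,0,5,0,0],[0,0,5,0,0],[0,0,5,0,0]]' | grep -E 'eef|open|ft'
```

```text
eef_pos: [607.1, -66.0, 180.0]
tcp_rot: [-3.141, -0.0, 1.712]
eef_pos: [607.3, -65.9, 180.2]
opening: 0.102
eef_pos: [607.3, -66.1, 130.1]
ft_force: [0.5, -0.2, 0.1]
opening: 0.005
eef_pos: [607.4, -66.1, 125.4]
ft_force: [0.6, -0.0, 0.1]
opening: 0.004
```

```bash
python3 -m handwheel '[[0,0,1.5,0,0],[0,0,2.5,0,0],[0,0,2.5,0,0],[0,0,2.5,0,0],[0,0,2.5,0,0]]' | grep -E 'eef|open|ft'
python3 -m handwheel '[[0,0,0,0,0],[0,0,0,0,0],[0,0,0,0,0]]' | grep -E 'eef|open|ft'
```

```text
eef_pos: [607.5, -66.2, 124.2]
ft_force: [-3.7, 0.0, 14.7]
opening: 0.002
eef_pos: [607.5, -66.1, 124.2]
ft_force: [-4.2, 0.7, 14.3]
opening: 0.005
```

```bash
python3 - <<'E'
from h import *
c,p,d=cam('top');w,pw,_=cam('wrist')
a=cv2.resize(p[130:240,200:390],(760,440),interpolation=cv2.INTER_CUBIC);b=cv2.resize(pw[:40,220:410],(760,160),interpolation=cv2.INTER_CUBIC)
save('t5',np.vstack([a,b]));print(state()['ft_force'])
E
```

```text
[-4.24036568  0.21003984 15.06153638]
```

View pics/t5.png

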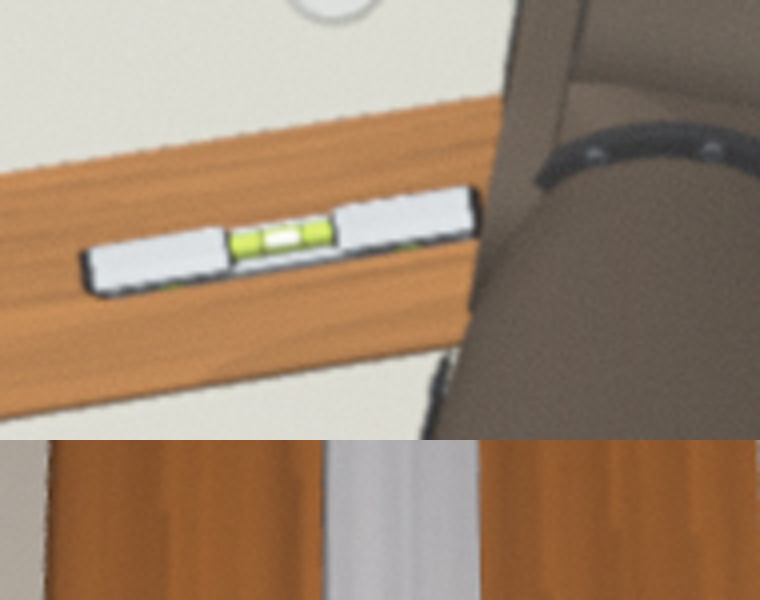

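The top crop shows the bubble centred in the vial at about (282,238), with the level standing untouched on the board and the fingers pressing on the knob with about 15 N.

```bash
python3 -c "
from h import *
print(job_done())"
```

```text
the job is handed in; nothing more can be done
None
```

The job is handed in: the level lies along the board with its bubble about 0.3 mm off centre, and the closed fingertips are pressing on the knob top with about 15 N; the hand-in returned no verdict.

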